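# Hang the rinsed measuring cylinder upside down to drain

### The job

The rinsed measuring cylinder standing on the bench has to drain: hang it upside down on the tall peg of the drying stand, its inside bottom resting on the peg's tip and its rim clear of the tray, and let go. It cannot be turned right over in one grip, so on the way lay it down on its side on the bench, let go, and take it again nearer the foot. Set it down and lower it gently without letting it drop, and leave the cup that is already drying on its peg and the other things on the bench as they are.

Things in the scene. Friction and masses are not known exactly. Their poses are not given: they have to be found in the camera images.
- measuring_cylinder: Off-white plastic measuring cylinder, loose, about 90 g, upright on the bench at the start. 130 mm long; round tube 32 mm outside, bore 26 mm, closed at the foot; the foot is a hexagon 42 mm across flats, 7 mm thick, then a 39 mm cone up to 14 mm. Origin: centre of the foot's underside; z runs from foot to mouth. Foot flats face the body's +x and every 60 degrees from it.
- cylinder_mouth (a point): Centre of the cylinder's open mouth, at the rim, 130 mm from the foot's underside (rim bead 35 mm across over the last 4 mm). Lying on a flat of its foot and the rim, the cylinder does not roll; its axis is then 21 mm above the bench at the foot and 17.5 mm at the rim. A hand tilted 45 degrees finds room on the tube only within about 55 mm of the end it leans over.
- cylinder_floor (a point): Centre of the cylinder's inside bottom, 12 mm from the foot's underside (the bore is 118 mm deep)
- drying_stand: Fixed steel drip tray 250 mm (its x) by 90 mm (its y), 16 mm high, with a lengthwise rail, top 20 mm above the bench; three upright grey pegs stand on the rail 85 mm apart: one tall, two short, in any order. Origin: centre of its underside; x along the pegs, roughly away from the robot. The bench (z = 0) on its -y side, 100 to 300 mm off its centre line, is free for laying the cylinder down.
- tall_peg_tip (a point): Tip of the tall peg, 132 mm above the rail (152 mm above the bench). The peg is 16 mm in diameter at its base, 14 mm higher up and 10 mm at the tip, so the bore passes over it with 5 mm to spare all round. With the cylinder home on it, the rim hangs 14 mm above the rail. A fixed shelf, 0.25 m up, overhangs the bench beyond x = 0.68: do not lean the hand that way.
- cup_peg_tip (a point): tip of the short peg (60 mm above the rail) that carries the clear measuring cup
- free_short_peg_tip (a point): tip of the other short peg, also 60 mm above the rail, which stays empty
- measuring_cup: small clear graduated cup, 52 mm in diameter and 49 mm high, loose, hanging upside down on a short peg; origin: centre of its underside, which is on top. It stays there.
- cast_old: off-white plaster cast of teeth, 54 x 65 x 31 mm, loose bystander behind and right of the cylinder; a fixed gas burner stands near, at about x = 0.46, y = -0.25, some 150 mm high
- petri_dish: clear shallow dish, 61 mm across, 12 mm high, loose bystander
- tape_roll: roll of tape, 81 mm across, 19 mm high, loose bystander
- white_tub: white screw-lid tub, 58 mm across, 40 mm high, loose bystander

How it is judged:
On the way:
1. the cylinder lies on its side on the bench, let go (angle between measuring_cylinder's own z axis and vertical between 1.37 and 1.77 rad and height (world z) of measuring_cylinder below 0.035 m and linear speed of measuring_cylinder below 0.03 m/s and contact force between the fingers and measuring_cylinder below 0.05 N), for 0.2 s.
At the end, for the whole second after the job is handed in: The cylinder hangs mouth down on the tall peg, its axis within 0.24 rad of vertical and the centre of its inside bottom within 12 mm of the peg's tip, at rest and let go; the cup still hangs on its short peg (the centre of its underside within 20 mm of that peg's tip) (distance between cylinder_floor and tall_peg_tip below 0.012 m and angle between measuring_cylinder's own z axis and vertical above 2.9 rad and linear speed of measuring_cylinder below 0.03 m/s and contact force between the fingers and measuring_cylinder below 0.05 N and distance between measuring_cup and cup_peg_tip below 0.02 m); the robot touches nothing.
It fails at once if the cylinder is let fall: it moves faster than 0.5 m/s out of the fingers (linear speed of measuring_cylinder above 0.5 m/s and contact force between the fingers and measuring_cylinder below 0.01 N).
It fails at once if the drying cup is knocked off its place (moved more than 25 mm) (distance of measuring_cup from where it was at the start of the episode above 0.025 m).
It fails at once if the loose plaster cast, dish, tape roll or tub is moved more than 30 mm (distance of any of cast_old, petri_dish, tape_roll, white_tub from where it was at the start of the episode above 0.03 m).
It also fails if it takes over 70 s, if anything falls off the work surface, if the arm or the gripper's body presses on something with over 40 N, if the wrist force passes 120 N, or if a joint passes its speed limit or range.

### The arm

A 6-joint arm with a two-finger parallel gripper is mounted at the origin on a cart in front of the work surface, level with it; the furniture and walls round the work are solid. World frame = base frame: x ahead of the robot, y to its left, z up, the work surface at z = 0. Lengths are in m, angles in rad, forces in N, time in s.
With the tool pointing down it reaches from about 0.25 to 0.8 m from the base axis. Payload 8.5 kg.
Tool frame: the origin (TCP) lies between the finger pads; the fingertips stand arm.tips_ahead ahead of it and the grasp point (between the pads) lies 5 mm behind it (arm.tips_ahead is the distance from the TCP to the fingertips, in m); z points along the fingers, y is the line along which they close (so a half turn about z gives the same grasp; the last joint's range is limited). The gripper opens to 85 mm and grips with 20 to 120 N. Pads are 22 mm wide; open, the fingers measure 114 mm over their backs; the gripper's body (76 mm by 85 mm) begins 54 mm behind the grasp point. The pads swing forward as they close: fully open they stand 13 mm farther back than shut.
Start: joints at [-1.333, 0.238, -0.013, 1.319, 0, 1.571], TCP at [0.124, -0.51, 0.206] pointing down, gripper open.
Joint ranges: [-2.66, 2.66], [-1.03, 1.9], [-1.14, 1.46], [-1.82, 2.27], [-1.45, 1.34], [-3.14, 3.14]. Speed limits (rad/s): [2.22, 2.22, 2.79, 3.14, 3.14, 3.14].

### API

Orientations are given as a unit quaternion [x, y, z, w].
In Python, from station import arm gives the robot as it stands.
- The arm moves only by the shell command python3 -m inch 'ROWS' [FORCE]. ROWS is JSON, a list of rows, each an object with "jaw": the finger opening in cm, from 0 to 8.54; "offset": the shift along the tool's x, y, z in cm, a list of three; "delta_rot": the turn, a rotation vector about the tool's x, y, z in degrees, a list of three. In form: [{"jaw": jaw, "offset": [dx, dy, dz], "delta_rot": [ax, ay, az]}, ...]. A call has 1 to 20 rows; each row shifts and turns the commanded pose from where the row before left it, along the tool's axes as they then stand; what a row does not reach is not made up. A row lasts 1/10 s, in which the tool goes at most 50 mm and 8.59 degrees, less where a joint would pass 70% of its speed; a pose out of reach is approached as far as the arm can. A call with a gripper value outside its range is refused whole. The fingers move at their own pace and stop on an object; FORCE is the grip in N (left out, the last holds). Time passes only in rows, so rows that do not move let the fingers close. It gives the time, the measured TCP pose, the force, the opening and the grip force at its end, in the units of the state.
- arm.observe(): the state, without advancing time (a new reading comes with each control period).
- arm.grab_frame(name): name is "side" or "top" or "wrist"; returns a dict with "img" (480x640x3 uint8, blue, green, red), "depth" (480x640 float32, m along the optical axis (not along the pixel's ray), 0 where there is no reading), "fov_y" (degrees; the focal length in pixels is half the picture's height over the tangent of half this angle, whatever the lens; pixels are square), "cx", "cy" (the principal point, pixels), "distortion" ([k1, k2, p1, p2, k3] as OpenCV has them; the pictures are not rectified), "rvec" (rotation vector, rad) and "tvec" (3), from world to camera coordinates, as OpenCV has them. Camera axes: x right, y down, z forward; pixel columns grow to the right and rows downward; lengths in m; the calibration is good to about 2 mm. A picture is of the moment at which its call begins.
- arm.job_done(): hands the job in; it is judged then, once.
The state is a dict: "clock": time; "joint_pos": joint angles; "dq": joint speeds; "tau": joint torques, N m; "eef_pos": TCP position; "orientation": TCP orientation; "force": force on the tool from outside, world axes, zero at the start; "moment": the same for the moment, N m; "gripper_width": finger opening in m; "finger_force": force on a finger pad.
Only numpy, scipy, OpenCV 4.12 (cv2) and the standard library are available. Lean on these libraries where they do the work, as an engineer would, in place of code of your own. Each camera call takes 0.05 s, during which the arm holds its last target. There are 200 camera calls.

## Working session

There is one attempt and no reset: what is moved stays moved. The work goes in short steps, Python scripts to look and compute and a shell command to move; the robot and the scene stay as the last step left them, time stands still between calls to the robot, and variables do not carry over. Pictures are saved under pics/ and viewed, at most 12 in all, crops included, and the job is handed in when it is done.

```bash
ls; mkdir -p pics; cat > h.py <<'E'
import numpy as np, cv2, pickle
from scipy.spatial.transform import Rotation as R
from station import arm
def grab(n):
    f=arm.grab_frame(n); pickle.dump(f,open(f'{n}.pkl','wb')); return f
def load(n): return pickle.load(open(f'{n}.pkl','rb'))
def K(f):
    fl=240/np.tan(np.radians(f['fov_y'])/2)
    return np.array([[fl,0,f['cx']],[0,fl,f['cy']],[0,0,1.]])
def ray(f,uv):
    p=cv2.undistortPoints(np.array([[uv]],float),K(f),np.array(f['distortion'],float))[0,0]
    Rm=cv2.Rodrigues(np.array(f['rvec'],float))[0]; t=np.array(f['tvec'],float).ravel()
    return -Rm.T@t, Rm.T@np.array([p[0],p[1],1.])
def onz(f,uv,z):
    o,d=ray(f,uv); return o+d*(z-o[2])/d[2]
def dep(f,uv):
    o,d=ray(f,uv); return o+d*f['depth'][int(uv[1]),int(uv[0])]
def proj(f,P):
    return cv2.projectPoints(np.array(P,float).reshape(-1,3),np.array(f['rvec'],float),np.array(f['tvec'],float),K(f),np.array(f['distortion'],float))[0][:,0]
E
python3 - <<'E'
from h import *
for n in('top','side'):
    f=grab(n); cv2.imwrite(f'pics/{n}0.png',f['img'])
    o,_=ray(f,(320,240)); print(n,o,f['fov_y'],f['distortion'])
s=arm.observe(); print(s, arm.tips_ahead)
E
```

```text
pics
top [ 0.35282383 -0.05601583  1.26824836] 42.229428222059994 [-0.06450012  0.          0.          0.          0.        ]
side [0.39577402 0.87858146 0.75625896] 44.54455286054293 [-0.16211511  0.          0.          0.          0.        ]
{'clock': 0.1, 'joint_pos': array([-1.33297934e+00,  2.38689544e-01, -1.41824002e-02,  1.31918209e+00,
       -1.53597242e-05,  1.57081067e+00]), 'dq': array([ 0.0005315 , -0.0020665 ,  0.00262363,  0.0006011 ,  0.00163605,
        0.00169454]), 'tau': array([-1.17699470e-03, -5.39720857e+01,  3.46998346e+01,  1.34657641e-02,
        6.89631997e-05, -8.17448775e-08]), 'eef_pos': array([ 0.12357997, -0.50983116,  0.20585347]), 'orientation': array([ 9.92939365e-01,  1.18621339e-01, -8.22299664e-05, -6.23500745e-04]), 'force': array([-0.37045479,  0.27858938,  0.33543437]), 'moment': array([-0.01012829,  0.02906679, -0.02147768]), 'finger_force': 0.0, 'gripper_width': 0.08499536782963531} 0.014
```

View pics/top0.png

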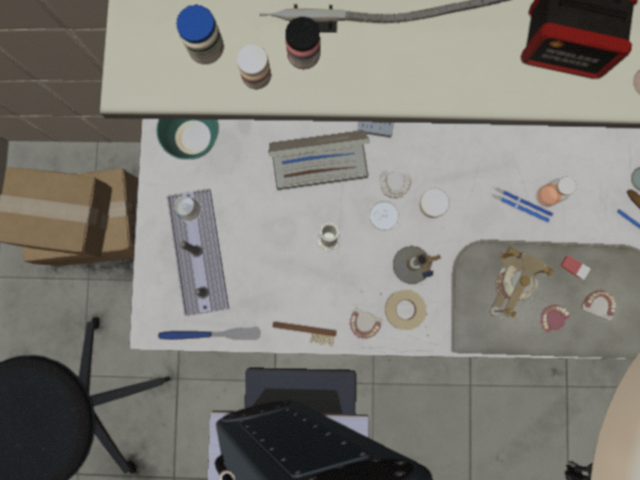

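View pics/side0.png

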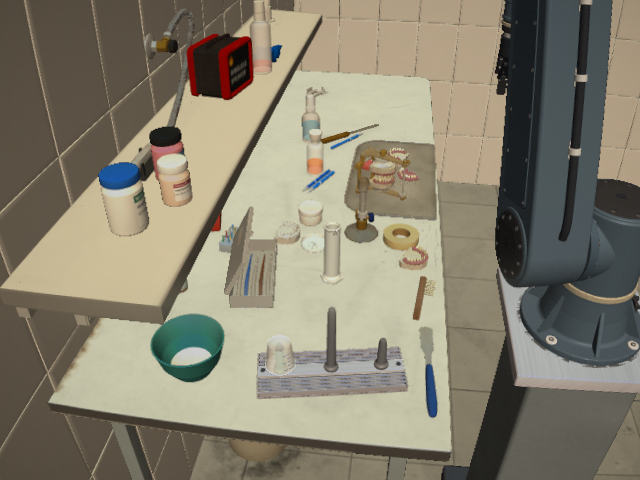

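Top view: cylinder at (329,235), tall peg in the middle of the stand (195,248), cup on the far peg (187,205), empty short peg near (203,292). Enlarging both areas.

```bash
python3 - <<'E'
from h import *
f=load('top'); g=load('side')
a=cv2.resize(f['img'][215:255,305:355],None,fx=8,fy=8,interpolation=cv2.INTER_CUBIC)   # 400x320
b=cv2.resize(f['img'][185:315,160:235],None,fx=4,fy=4,interpolation=cv2.INTER_CUBIC) #300x520
c=cv2.resize(g['img'][210:300,310:360],None,fx=5.6,fy=5.6,interpolation=cv2.INTER_CUBIC) #280x504
im=np.zeros((600,800,3),np.uint8); im[:320,:400]=a; im[:520,410:710]=b; 
c=cv2.resize(g['img'][215:290,300:365],None,fx=3.6,fy=3.6,interpolation=cv2.INTER_CUBIC); im[325:325+c.shape[0],:c.shape[1]]=c
cv2.imwrite('pics/crop1.png',im)
for n,uv,z in [('cylmouth',(329,233),.13),('tall',(187,246),.152),('free',(202,291),.08)]: print(n,onz(f,uv,z))
for n,uv,z in [('tall side',(332,309),.152),('cylmouth',(332,226),.13),('free',(382,340),.08)]: print(n,onz(g,uv,z))
for n,uv in [('tray1',(168,195)),('tray2',(209,190)),('tray3',(229,309)),('tray4',(187,316))]: print(n,onz(f,uv,.016))
for n,uv in dict(cast=(395,183),dish=(384,216),tub=(434,203),burner=(412,264),tape=(406,309),cast2=(365,322),tray=(320,165),trayL=(275,187),brush=(300,328),spat=(255,333),edge=(300,347)).items(): print(n,onz(f,uv,.02).round(3),dep(f,uv).round(3))
E
```

```text
cylmouth [ 0.50024532 -0.07395155  0.13      ]
tall [0.4684089  0.18351475 0.152     ]
free [0.38989951 0.16613298 0.08      ]
tall side [0.46881462 0.1988505  0.152     ]
cylmouth [ 0.49978147 -0.06627818  0.13      ]
free [0.38757074 0.18322401 0.08      ]
tray1 [0.58726869 0.25714729 0.016     ]
tray2 [0.59923821 0.17260162 0.016     ]
tray3 [0.35711481 0.1221118  0.016     ]
tray4 [0.34107556 0.20636991 0.016     ]
cast [ 0.62  -0.209  0.02 ] [ 0.621 -0.209  0.017]
dish [ 0.552 -0.187  0.02 ] [ 0.554 -0.189  0.002]
tub [ 0.58  -0.289  0.02 ] [ 0.577 -0.285  0.041]
burner [ 0.455 -0.244  0.02 ] [ 0.452 -0.238  0.061]
tape [ 0.365 -0.232  0.02 ] [ 0.365 -0.235  0.001]
cast2 [ 0.337 -0.151  0.02 ] [ 0.337 -0.15   0.022]
tray [ 0.655 -0.055  0.02 ] [ 0.658 -0.055  0.008]
trayL [0.607 0.036 0.02 ] [ 0.612  0.038 -0.005]
brush [ 0.323 -0.021  0.02 ] [ 0.322 -0.021  0.005]
spat [0.311 0.068 0.02 ] [0.31  0.069 0.004]
edge [ 0.285 -0.022  0.02 ] [ 0.284 -0.022  0.   ]
```

View pics/crop1.png

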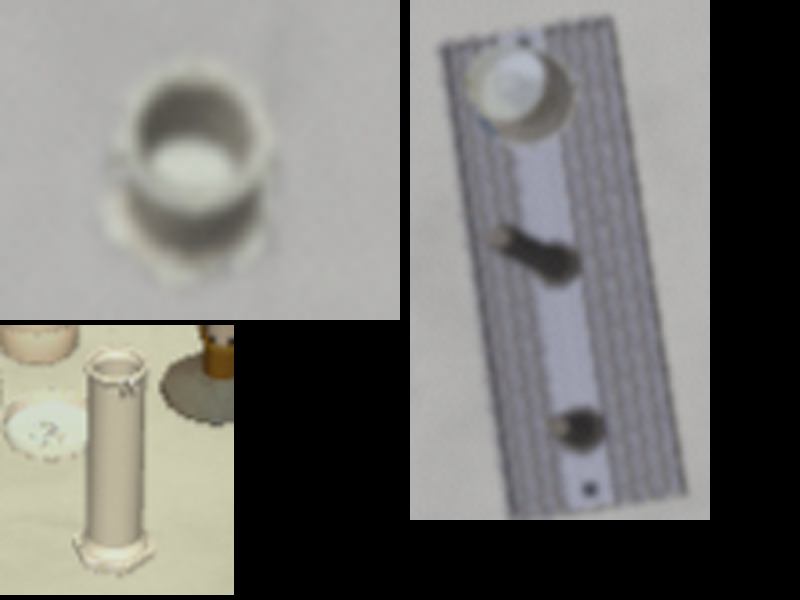

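```bash
cat > cloud.py <<'E'
from h import *
def cloud(f):
    v,u=np.mgrid[0:480,0:640]; uv=np.stack([u.ravel(),v.ravel()],1).astype(float)
    p=cv2.undistortPoints(uv[:,None],K(f),np.array(f['distortion'],float))[:,0]
    d=f['depth'].ravel(); Rm=cv2.Rodrigues(np.array(f['rvec'],float))[0]; t=np.array(f['tvec'],float).ravel()
    P=(np.c_[p,np.ones(len(p))]*d[:,None]-t)@Rm; P[d==0]=9; return P
def near(P,x,y,r,z0,z1): return P[(np.hypot(P[:,0]-x,P[:,1]-y)<r)&(P[:,2]>z0)&(P[:,2]<z1)]
E
python3 - <<'E'
from cloud import *
from scipy.optimize import least_squares
f=load('top'); g=load('side')
print('tall top',onz(f,(181.4,244.2),.152),'base',onz(f,(196.6,250.6),.02),'side',onz(g,(332,309.5),.152), 'sidebase',onz(g,(331,369),.02))
print('free',onz(f,(199.8,291.8),.08),'mouth',onz(f,(329.1,231.9),.13))
P=cloud(g); T=cloud(f)
def circ(Q,r,c0):
    s=least_squares(lambda c:np.hypot(*(Q[:,:2]-c).T)-r,c0,loss='soft_l1',f_scale=.002); return s.x,np.median(abs(s.fun))
for a,b in((.02,.06),(.06,.12),(.02,.12)):
    Q=near(P,.5,-.07,.04,a,b); print('cyl',len(Q),circ(Q,.016,[.5,-.07]))
for a,b in((.03,.09),(.09,.145)):
    Q=near(P,.468,.19,.025,a,b); print('peg',len(Q),circ(Q,.007,[.468,.19]),Q[:,2].max())
Q=near(T,.5,-.07,.03,.11,.15);print('rim top',len(Q),Q.mean(0),np.percentile(Q[:,2],[10,50,90]))
for a,b in((.03,.075),): 
    Q=near(P,.388,.18,.025,a,b); print('free',len(Q),circ(Q,.006,[.388,.18]))
    Q=near(P,.55,.2,.035,a,b); print('cup',len(Q),circ(Q,.025,[.55,.2]))
# foot hexagon outline test from top view: extreme points
Q=near(T,.5,-.07,.05,.002,.03); print('foot',len(Q),Q.min(0),Q.max(0))
E
```

```text
tall top [0.4714802  0.19391462 0.152     ] base [0.47311711 0.19181175 0.02      ] side [0.46867829 0.2000073  0.152     ] sidebase [0.46860678 0.20181166 0.02      ]
free [0.388274   0.17030482 0.08      ] mouth [ 0.50229693 -0.07409936  0.13      ]
cyl 239 (array([ 0.50074131, -0.07097298]), np.float64(0.0008641831259397249))
cyl 430 (array([ 0.50107205, -0.07079609]), np.float64(0.00101272271998557))
cyl 669 (array([ 0.50094917, -0.07086229]), np.float64(0.000960218903492828))
peg 256 (array([0.47025148, 0.19776206]), np.float64(0.0007008621218577635)) 0.08969991078954559
peg 235 (array([0.46877052, 0.20854277]), np.float64(0.001980817464383091)) 0.14491139505770143
rim top 154 [ 0.50466923 -0.073174    0.12700582] [0.12046994 0.12846052 0.13130701]
free 185 (array([0.38629531, 0.18217888]), np.float64(0.0007694593833519666))
cup 399 (array([0.55292665, 0.20890053]), np.float64(0.0010659862377766227))
foot 426 [ 0.45059904 -0.11936884  0.00200144] [ 0.54788192 -0.02087533  0.02994798]
```

```bash
python3 -m inch '[{"jaw":8.5,"offset":[0,0,-4.4],"delta_rot":[0,0,0]},{"jaw":8.5,"offset":[0,0,-4.4],"delta_rot":[0,0,0]},{"jaw":8.5,"offset":[0,0,-4.4],"delta_rot":[0,0,0]},{"jaw":8.5,"offset":[0,0,0],"delta_rot":[0,0,0]}]'
python3 -m inch '[{"jaw":8.5,"offset":[2.2,-2,0],"delta_rot":[0,0,0]},{"jaw":8.5,"offset":[2.2,-2,0],"delta_rot":[0,0,0]},{"jaw":8.5,"offset":[2.2,-2,0],"delta_rot":[0,0,0]},{"jaw":8.5,"offset":[2.2,-2,0],"delta_rot":[0,0,0]},{"jaw":8.5,"offset":[2.2,-2,0],"delta_rot":[0,0,0]},{"jaw":8.5,"offset":[2.2,-2,0],"delta_rot":[0,0,0]},{"jaw":8.5,"offset":[2.2,-2,0],"delta_rot":[0,0,0]},{"jaw":8.5,"offset":[2.2,-2,0],"delta_rot":[0,0,0]},{"jaw":8.5,"offset":[2.2,-2,0],"delta_rot":[0,0,0]},{"jaw":8.5,"offset":[2.2,-2,0],"delta_rot":[0,0,0]},{"jaw":8.5,"offset":[2.2,-2,0],"delta_rot":[0,0,0]},{"jaw":8.5,"offset":[2.2,-2,0],"delta_rot":[0,0,0]},{"jaw":8.5,"offset":[2.2,-2,0],"delta_rot":[0,0,0]},{"jaw":8.5,"offset":[2.2,-2,0],"delta_rot":[0,0,0]},{"jaw":8.5,"offset":[2.2,-2,0],"delta_rot":[0,0,0]},{"jaw":8.5,"offset":[2.2,-2,0],"delta_rot":[0,0,0]},{"jaw":8.5,"offset":[2.2,-2,0],"delta_rot":[0,0,0]},{"jaw":8.5,"offset":[2.2,-2,0],"delta_rot":[0,0,0]}]'
python3 -m inch '[{"jaw":8.5,"offset":[0,0,0],"delta_rot":[0,0,-7]},{"jaw":8.5,"offset":[0,0,0],"delta_rot":[0,0,-7]},{"jaw":8.5,"offset":[0,0,0],"delta_rot":[0,0,-7]},{"jaw":8.5,"offset":[0,0,0],"delta_rot":[0,0,-7]},{"jaw":8.5,"offset":[0,0,0],"delta_rot":[0,0,-7]},{"jaw":8.5,"offset":[0,0,0],"delta_rot":[0,0,-7]},{"jaw":8.5,"offset":[0,0,0],"delta_rot":[0,0,-7]},{"jaw":8.5,"offset":[0,0,0],"delta_rot":[0,0,-7]},{"jaw":8.5,"offset":[0,0,0],"delta_rot":[0,0,-7]},{"jaw":8.5,"offset":[0,0,0],"delta_rot":[0,0,-7]},{"jaw":8.5,"offset":[0,0,0],"delta_rot":[0,0,0]}]'
python3 - <<'E'
from h import *
s=arm.observe(); print(s['joint_pos'].round(3),R.from_quat(s['orientation']).as_matrix().round(3),s['eef_pos'])
f=grab('wrist'); cv2.imwrite('pics/w1.png',f['img']); o,d=ray(f,(f['cx'],f['cy'])); print(o,d)
E
```

```text
clock: 0.5
eef_pos: [0.124, -0.5118, 0.3437]
orientation: [0.993, 0.119, 0.0, 0.004]
force: [0.9, -0.3, -0.0]
gripper_width: 0.0853
finger_force: 0.0
clock: 2.3
eef_pos: [0.424, -0.0658, 0.3378]
orientation: [0.993, 0.119, -0.0, -0.0]
force: [0.8, -0.3, -0.7]
gripper_width: 0.0848
finger_force: 0.0
clock: 3.4
eef_pos: [0.4235, -0.067, 0.3378]
orientation: [0.745, 0.667, -0.0, -0.0]
force: [-0.5, 0.2, -0.0]
gripper_width: 0.0852
finger_force: 0.0
[-0.157  0.06   0.103  1.614  0.     1.523] [[ 0.109  0.994 -0.001]
 [ 0.994 -0.109  0.   ]
 [ 0.    -0.001 -1.   ]] [ 0.42346939 -0.06699785  0.33779103]
[0.43081898 0.00519276 0.50545858] [-0.03253009 -0.28605865 -0.95765977]
```

View pics/w1.png

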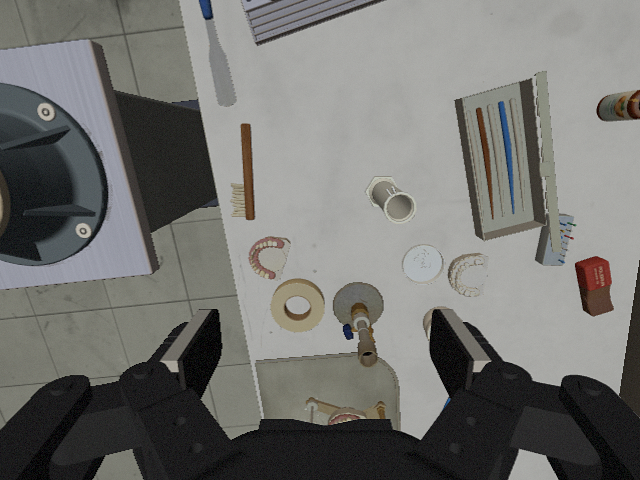

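Wrist view: cylinder mouth at about (400,208), hexagonal foot around (383,190). I'll fit the hexagon's angle and check the position here.

```bash
python3 - <<'E'
from cloud import *
from scipy.optimize import least_squares
f=load('wrist'); W=cloud(f)
Q=near(W,.5,-.0715,.035,.02,.115)
s=least_squares(lambda c:np.hypot(*(Q[:,:2]-c).T)-.016,[.5,-.07],loss='soft_l1',f_scale=.002);print(len(Q),s.x,np.median(abs(s.fun)))
Q=near(W,.5,-.0715,.03,.12,.14); print('rim',Q.mean(0))
g=cv2.GaussianBlur(f['img'],(0,0),.7).astype(float)
def hexp(c,a,z=.0035): 
    th=np.radians(a+30+60*np.arange(7)); v=np.c_[c[0]+.02425*np.cos(th),c[1]+.02425*np.sin(th),np.full(7,z)]
    return v
# score: color diff between just inside and outside of hexagon at visible edges
t=np.linspace(0.05,.95,20)
def score(c,a,k):
    v=hexp(c,a); tot=0
    n=0
    for i in range(6):
        p=v[i]+(v[i+1]-v[i])*t[:,None]; m=(v[i]+v[i+1])/2-np.r_[c,.0035]; m/=np.linalg.norm(m)
        o=proj(f,p+m*.002); q=proj(f,p-m*.002)
        if m[1]<-.1: continue  # hidden side
        I=lambda x:cv2.remap(g,x[:,0].astype(np.float32)[None],x[:,1].astype(np.float32)[None],1)[0].mean(-1)
        tot+=(I(q)-I(o)).sum(); n+=len(t)
    return tot/n
res=[(score(np.array([.501+dx,-.0715+dy]),a,1),a,dx,dy) for a in range(0,60,3) for dx in np.arange(-.004,.005,.002) for dy in np.arange(-.004,.005,.002)]
res.sort(reverse=True); print(res[:6]); best=res[0]
x0,y0=350,160; S=8
cr=cv2.resize(f['img'][y0:y0+72,x0:x0+90],None,fx=S,fy=S,interpolation=cv2.INTER_CUBIC); 
p=((proj(f,hexp(np.array([.501+best[2],-.0715+best[3]]),best[1],.007))-[x0,y0])*S+S/2).astype(int)
cv2.polylines(cr,[p[:,None]],True,(0,0,255),1); cv2.imwrite('pics/w1c.png',cr)
E
```

```text
736 [ 0.50075867 -0.07074895] 0.0015072722257960447
rim [ 0.50236576 -0.07174347  0.12826499]
[(np.float64(9.642165798611112), 21, np.float64(0.002), np.float64(-0.002)), (np.float64(9.49143337673611), 24, np.float64(0.002), np.float64(-0.002)), (np.float64(8.749712456597221), 27, np.float64(0.002), np.float64(-0.002)), (np.float64(8.721104600694442), 21, np.float64(0.0), np.float64(-0.002)), (np.float64(8.507801649305552), 18, np.float64(0.002), np.float64(-0.002)), (np.float64(7.96451822916667), 24, np.float64(0.0), np.float64(-0.002))]
```

View pics/w1c.png

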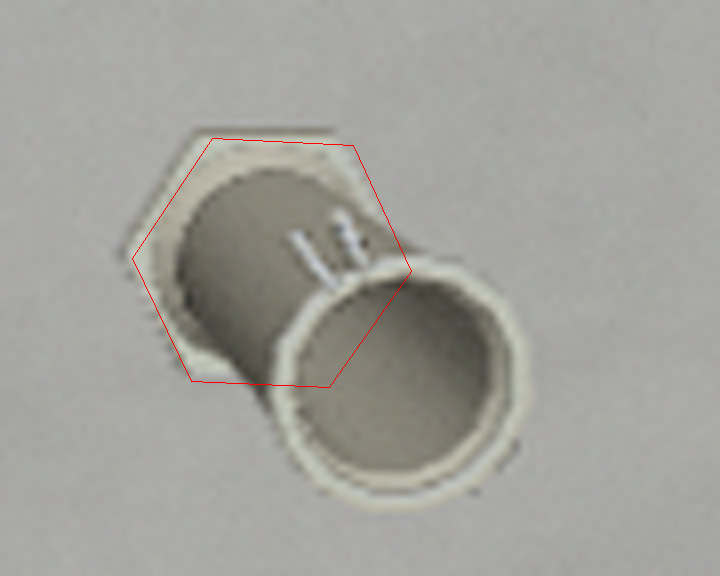

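```bash
python3 -m inch '[{"jaw":8.5,"offset":[3.2,2.6,1.3],"delta_rot":[0,0,0]},{"jaw":8.5,"offset":[3.2,2.6,1.3],"delta_rot":[0,0,0]},{"jaw":8.5,"offset":[3.2,2.6,1.3],"delta_rot":[0,0,0]},{"jaw":6.5,"offset":[0,0,0],"delta_rot":[0,-7.5,0]},{"jaw":6.5,"offset":[0,0,0],"delta_rot":[0,-7.5,0]},{"jaw":6.5,"offset":[0,0,0],"delta_rot":[0,-7.5,0]},{"jaw":6.5,"offset":[0,0,0],"delta_rot":[0,-7.5,0]},{"jaw":6.5,"offset":[0,0,0],"delta_rot":[0,-7.5,0]},{"jaw":6.5,"offset":[0,0,0],"delta_rot":[0,-7.5,0]},{"jaw":6.5,"offset":[0,0,0],"delta_rot":[0,-7.5,0]},{"jaw":6.5,"offset":[0,0,0],"delta_rot":[0,-7.5,0]},{"jaw":6.5,"offset":[0,0,0],"delta_rot":[0,0,0]},{"jaw":6.5,"offset":[0,0,0],"delta_rot":[0,0,0]}]'
cat > to.py <<'E'
from h import *
def st():
    s=arm.observe(); return s,s['eef_pos'],R.from_quat(s['orientation']).as_matrix()
def to(P,M=None):
    s,p,m=st(); print('q',s['joint_pos'].round(2),'tcp',p.round(4)); print('R',m.round(3).tolist())
    print('offset cm',(m.T@(np.array(P)-p)*100).round(2))
    if M is not None: print('rot deg (tool)',np.degrees(R.from_matrix(m.T@M).as_rotvec()).round(2))
def frame(az_c,lean):
    # closing dir azimuth, lean deg: >0 = tool z tips toward d=az_c-90 ; y=c
    a=np.radians(az_c); c=np.array([np.cos(a),np.sin(a),0]); d=np.array([np.sin(a),-np.cos(a),0]); l=np.radians(lean)
    z=d*np.sin(l)+np.array([0,0,-np.cos(l)]); x=np.cross(c,z); return np.c_[x,c,z]
E
python3 - <<'E'
from to import *
M=frame(-6,60); G=np.array([.501,-.0715,.095]); to(G-.105*M[:,2],M)
E
```

```text
clock: 4.75
eef_pos: [0.512, 0.0202, 0.2982]
orientation: [0.646, 0.578, -0.372, 0.332]
force: [-0.7, -0.2, 0.2]
gripper_width: 0.065
finger_force: 0.0
q [ 0.51  0.63  0.32  2.05 -0.78  2.53] tcp [0.512  0.0202 0.2982]
R [[0.055, 0.994, -0.097], [0.499, -0.111, -0.86], [-0.865, -0.001, -0.502]]
offset cm [12.97 -0.12  7.68]
rot deg (tool) [-0.37 -0.1  -0.14]
```

```bash
python3 -m inch '[{"jaw":6.5,"offset":[2.6,0,1.53],"delta_rot":[0,0,0]},{"jaw":6.5,"offset":[2.6,0,1.53],"delta_rot":[0,0,0]},{"jaw":6.5,"offset":[2.6,0,1.53],"delta_rot":[0,0,0]},{"jaw":6.5,"offset":[2.6,0,1.53],"delta_rot":[0,0,0]},{"jaw":6.5,"offset":[2.6,0,1.53],"delta_rot":[0,0,0]},{"jaw":6.5,"offset":[0,0,0],"delta_rot":[0,0,0]},{"jaw":6.5,"offset":[0,0,0],"delta_rot":[0,0,0]}]'
python3 - <<'E'
from to import *
M=frame(-6,60); G=np.array([.501,-.0715,.095]); to(G-.005*M[:,2],M)
E
```

```text
clock: 5.45
eef_pos: [0.5122, 0.018, 0.1508]
orientation: [0.647, 0.577, -0.371, 0.333]
force: [0.8, -0.4, -0.2]
gripper_width: 0.0649
finger_force: 0.0
q [ 0.51  0.73  0.12  1.75 -0.78  2.53] tcp [0.5122 0.018  0.1508]
R [[0.059, 0.994, -0.096], [0.499, -0.113, -0.859], [-0.864, 0.003, -0.503]]
offset cm [ 0.29 -0.12 10.1 ]
rot deg (tool) [-0.33 -0.18 -0.36]
```

```bash
python3 -m inch '[{"jaw":6.5,"offset":[0.1,0,2.5],"delta_rot":[0,0,0]},{"jaw":6.5,"offset":[0.1,0,2.5],"delta_rot":[0,0,0]},{"jaw":6.5,"offset":[0,-0.1,2.5],"delta_rot":[0,0,0]},{"jaw":6.5,"offset":[0,0,2.5],"delta_rot":[0,0,0]},{"jaw":6.5,"offset":[0,0,0],"delta_rot":[0,0,0]},{"jaw":6.5,"offset":[0,0,0],"delta_rot":[0,0,0]}]' 30
python3 - <<'E'
from to import *
M=frame(-6,60); G=np.array([.501,-.0715,.095]); to(G-.005*M[:,2],M)
f=grab('wrist'); cv2.imwrite('pics/w2.png',f['img'])
E
```

```text
clock: 6.05
eef_pos: [0.5019, -0.0666, 0.0989]
orientation: [0.647, 0.577, -0.371, 0.333]
force: [0.0, 0.1, 1.0]
gripper_width: 0.0648
finger_force: 0.0
q [ 0.39  0.7  -0.09  1.48 -0.86  2.4 ] tcp [ 0.5019 -0.0666  0.0989]
R [[0.059, 0.994, -0.096], [0.498, -0.112, -0.86], [-0.865, 0.003, -0.502]]
offset cm [ 0.09 -0.04  0.13]
rot deg (tool) [-0.31 -0.12 -0.38]
```

View pics/w2.png

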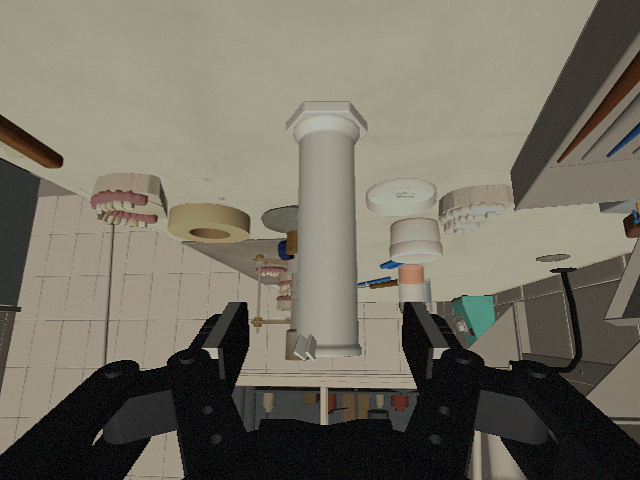

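The cylinder stands centred between the pads (x≈327) with a foot flat facing the camera squarely (305–355,105). Closing.

```bash
python3 -m inch '[{"jaw":4,"offset":[0,0,0],"delta_rot":[0,0,0]},{"jaw":3,"offset":[0,0,0],"delta_rot":[0,0,0]},{"jaw":2.5,"offset":[0,0,0],"delta_rot":[0,0,0]},{"jaw":2.5,"offset":[0,0,0],"delta_rot":[0,0,0]},{"jaw":2.5,"offset":[0,0,0],"delta_rot":[0,0,0]},{"jaw":2.5,"offset":[0,0,0],"delta_rot":[0,0,0]}]' 40
python3 -m inch '[{"jaw":2.5,"offset":[-0.9,0,-0.5],"delta_rot":[0,0,0]},{"jaw":2.5,"offset":[-1.7,0,-1],"delta_rot":[0,0,0]},{"jaw":2.5,"offset":[-2.6,0,-1.5],"delta_rot":[0,0,0]},{"jaw":2.5,"offset":[-2.6,0,-1.5],"delta_rot":[0,0,0]},{"jaw":2.5,"offset":[0,0,0],"delta_rot":[0,0,0]},{"jaw":2.5,"offset":[0,0,0],"delta_rot":[0,0,0]}]'
python3 - <<'E'
from to import *
to([.44,-.06,.19],frame(-6,60))
E
```

```text
clock: 6.7
eef_pos: [0.5012, -0.0664, 0.0968]
orientation: [0.645, 0.577, -0.373, 0.333]
force: [-0.4, -1.2, 0.5]
gripper_width: 0.0251
finger_force: 0.0
clock: 7.3
eef_pos: [0.5014, -0.0664, 0.1876]
orientation: [0.646, 0.577, -0.372, 0.334]
force: [-0.0, 0.8, -0.3]
gripper_width: 0.0248
finger_force: 0.0
q [ 0.39  0.6  -0.    1.66 -0.86  2.4 ] tcp [ 0.5014 -0.0664  0.1876]
R [[0.057, 0.994, -0.095], [0.498, -0.111, -0.86], [-0.865, 0.002, -0.501]]
offset cm [-0.24 -6.18 -0.09]
rot deg (tool) [-0.28 -0.06 -0.27]
```

```bash
python3 - <<'E'
from h import *
w=grab('wrist');s=grab('side')
im=np.hstack([cv2.resize(w['img'],(400,300)),cv2.resize(s['img'][180:420,230:550],(400,300))]); cv2.imwrite('pics/m1.png',im)
E
```

```text
(no output)
```

View pics/m1.png

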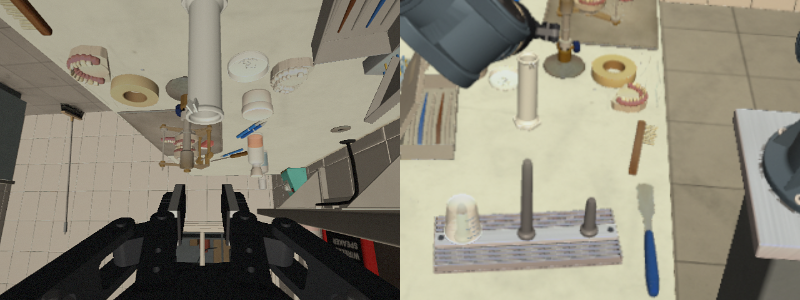

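The fingers missed: the tube slipped out ahead of the tips, still standing. Re-measuring its place before a deeper grip.

```bash
python3 - <<'E'
from cloud import *
from to import *
from scipy.optimize import least_squares
for n in('side','top','wrist'):
    f=load(n) if n!='top' else grab(n); P=cloud(f)
    c=np.array([.501,-.0715])
    for k in range(3): 
        Q=near(P,*c,.035,.02,.115)
        s=least_squares(lambda c:np.hypot(*(Q[:,:2]-c).T)-.016,c,loss='soft_l1',f_scale=.002); c=s.x
    q=near(P,*c,.03,.122,.14)
    print(n,len(Q),c,np.median(abs(s.fun)),'rim',len(q),q.mean(0))
M=frame(-6,60); G=np.array([.501,-.0715,.095]); to(G-.1*M[:,2],M)
E
```

```text
side 608 [ 0.50101095 -0.07109372] 0.0008554825973887022 rim 145 [ 0.50018689 -0.06891737  0.12741343]
top 160 [ 0.50287105 -0.07419985] 0.001435998300823786 rim 139 [ 0.50429549 -0.07300084  0.12851133]
wrist 7643 [ 0.50148781 -0.07268744] 0.00030404745877663647 rim 1795 [ 0.50123055 -0.06879389  0.12693778]
q [ 0.39  0.61 -0.    1.65 -0.86  2.4 ] tcp [ 0.5009 -0.0666  0.1863]
R [[0.055, 0.994, -0.097], [0.497, -0.111, -0.861], [-0.866, -0.001, -0.5]]
offset cm [ 7.66  0.01 -5.02]
rot deg (tool) [-0.36  0.02 -0.14]
```

```bash
python3 - <<'E'
from to import *
f=load('wrist'); s,p,m=st()
for t in(-.005,0,.014): 
    print(t,[proj(f,p+m@np.array([x,y,t]))[0].round(0) for x in(-.011,.011) for y in(-.0125,.0125)])
D=f['depth']; 
for uv in [(285,300),(288,310),(290,330),(292,350),(372,300),(370,330),(370,350)]: 
    print(uv, (m.T@(dep(f,uv)-p)).round(4))
E
```

```text
-0.005 [array([301., 313.]), array([351., 313.]), array([300., 272.]), array([352., 272.])]
0 [array([301., 308.]), array([350., 308.]), array([301., 268.]), array([351., 268.])]
0.014 [array([303., 297.]), array([348., 297.]), array([302., 259.]), array([349., 259.])]
(285, 300) [ 0.0092 -0.0168 -0.0332]
(288, 310) [ 0.0093 -0.0146 -0.0424]
(290, 330) [ 0.0075 -0.0128 -0.0545]
(292, 350) [-0.0029 -0.0127 -0.0508]
(372, 300) [ 0.0091  0.0188 -0.0332]
(370, 330) [ 0.0096  0.015  -0.0582]
(370, 350) [ 0.0056  0.0144 -0.0642]
```

```bash
python3 - <<'E'
from to import *
from cloud import cloud
s,p,m=st()
for n in('wrist','side','top'):
    f=load(n); P=(cloud(f)-p)@m
    k=(abs(P[:,0])<.016)&(abs(P[:,1])<.05)&(P[:,2]>-.15)&(P[:,2]<.06)
    Q=P[k]; print(n,len(Q)); print(np.histogram(Q[:,2],bins=np.arange(-.15,.061,.01))[0])
    print(Q[np.argsort(-Q[:,2])[:5]].round(3).tolist())
f=load('side'); print(proj(f,[p,p+m@[0,0,.014],p-m@[0,0,.05]]))
E
```

```text
wrist 48127
[    0     0     0  5811 12677  9680  9203  5605  1978  1129  1078   814
   152     0     0     0     0     0     0     0     0]
[[-0.002, -0.013, -0.024], [-0.002, 0.012, -0.025], [-0.001, 0.012, -0.025], [-0.001, -0.013, -0.025], [-0.001, 0.012, -0.025]]
side 146
[24 55  5 18  1 12 24  5  1  0  1  0  0  0  0  0  0  0  0  0  0]
[[-0.007, -0.027, -0.046], [-0.011, -0.027, -0.068], [-0.014, -0.024, -0.073], [-0.012, -0.026, -0.073], [-0.012, -0.041, -0.077]]
top 1972
[108 285 264 197 138 137 166 244 116  97  97  96  27   0   0   0   0   0
   0   0   0]
[[-0.009, 0.021, -0.024], [-0.007, 0.019, -0.024], [-0.006, 0.015, -0.025], [-0.01, -0.015, -0.025], [-0.011, -0.012, -0.026]]
[[331.75141774 200.98358965]
 [333.15246124 200.96073633]
 [326.45133839 201.07061152]]
```

Both cameras show the real fingertips about 25 mm behind the reported TCP (at 25 mm opening) instead of 14 mm ahead, so that's why it closed on air. I'll use the measured tip: tube axis belongs at tool z = -38 mm.

```bash
python3 -m inch '[{"jaw":6.5,"offset":[0,0,-4],"delta_rot":[0,0,0]},{"jaw":6.5,"offset":[0,0,-4],"delta_rot":[0,0,0]},{"jaw":6.5,"offset":[2.5,0,1.5],"delta_rot":[0,0,0]},{"jaw":6.5,"offset":[2.5,0,1.5],"delta_rot":[0,0,0]},{"jaw":6.5,"offset":[2.6,0,1.5],"delta_rot":[0,0,0]},{"jaw":6.5,"offset":[0,0,0],"delta_rot":[0,0,0]},{"jaw":6.5,"offset":[0,0,0],"delta_rot":[0,0,0]}]'
python3 - <<'E'
from to import *
M=frame(-6,60); G=np.array([.5012,-.0718,.095]); to(G+.038*M[:,2],M)
E
```

```text
clock: 8.15
eef_pos: [0.5085, 0.0011, 0.1387]
orientation: [0.645, 0.578, -0.374, 0.333]
force: [0.5, 0.2, -0.5]
gripper_width: 0.065
finger_force: 0.0
q [ 0.49  0.72  0.07  1.69 -0.8   2.51] tcp [0.5085 0.0011 0.1387]
R [[0.053, 0.994, -0.097], [0.496, -0.111, -0.861], [-0.867, -0.002, -0.499]]
offset cm [ 0.14  0.12 12.33]
rot deg (tool) [-0.38  0.09 -0.08]
```

```bash
python3 -m inch '[{"jaw":6.5,"offset":[0.1,0.1,3],"delta_rot":[0,0,0]},{"jaw":6.5,"offset":[0,0,3],"delta_rot":[0,0,0]},{"jaw":6.5,"offset":[0,0,3],"delta_rot":[0,0,0]},{"jaw":6.5,"offset":[0,0,2],"delta_rot":[0,0,0]},{"jaw":6.5,"offset":[0,0,1.3],"delta_rot":[0,0,0]},{"jaw":6.5,"offset":[0,0,0],"delta_rot":[0,0,0]},{"jaw":4.5,"offset":[0,0,0],"delta_rot":[0,0,0]},{"jaw":3.5,"offset":[0,0,0],"delta_rot":[0,0,0]},{"jaw":2.5,"offset":[0,0,0],"delta_rot":[0,0,0]},{"jaw":2.5,"offset":[0,0,0],"delta_rot":[0,0,0]},{"jaw":2.5,"offset":[0,0,0],"delta_rot":[0,0,0]},{"jaw":2.5,"offset":[0,0,0],"delta_rot":[0,0,0]}]' 40
python3 - <<'E'
from to import *
M=frame(-6,60); G=np.array([.5012,-.0718,.095]); to(G+.038*M[:,2],M)
E
```

```text
clock: 9.35
eef_pos: [0.4987, -0.1036, 0.077]
orientation: [0.645, 0.578, -0.372, 0.334]
force: [0.5, 2.7, 7.3]
gripper_width: 0.03
finger_force: 42.1
q [ 0.33  0.69 -0.17  1.35 -0.9   2.33] tcp [ 0.4987 -0.1036  0.077 ]
R [[0.056, 0.994, -0.094], [0.497, -0.109, -0.861], [-0.866, 0.001, -0.5]]
offset cm [ 0.03 -0.09  0.14]
rot deg (tool) [-0.22  0.02 -0.19]
```

```bash
python3 -m inch '[{"jaw":2.5,"offset":[-0.5,0,-0.3],"delta_rot":[0,0,0]},{"jaw":2.5,"offset":[-1.3,0,-0.75],"delta_rot":[0,0,0]},{"jaw":2.5,"offset":[-2.2,0,-1.25],"delta_rot":[0,0,0]},{"jaw":2.5,"offset":[-2.2,0,-1.25],"delta_rot":[0,0,0]},{"jaw":2.5,"offset":[-2.2,0,-1.25],"delta_rot":[0,0,0]},{"jaw":2.5,"offset":[0,0,0],"delta_rot":[0,0,0]},{"jaw":2.5,"offset":[0,0,0],"delta_rot":[0,0,0]}]'
python3 - <<'E'
from to import *
from cloud import *
s,p,m=st(); f=grab('wrist'); L=(cloud(f)-p)@m
# tube seen by the wrist camera in tool frame: axis along tool dir a ; local points
A=np.array([np.sin(np.radians(60)),0,-.5])
a=m.T@[0,0,1]
G=p+m@[0,0,-.038]; P=cloud(f); 
for h0,h1 in((-.075,-.055),(-.055,-.035),(-.035,-.02)):
    Q=P[(np.hypot(*(P[:,:2]-G[:2]).T)<.03)&(P[:,2]-G[2]>h0)&(P[:,2]-G[2]<h1)]; print(len(Q),Q.mean(0)-G)
Q=P[(np.hypot(*(P[:,:2]-G[:2]).T)<.03)]; print('z range rel',np.percentile(Q[:,2]-G[2],[1,99]))
to([.43,-.09,.19],frame(-6,60))
E
```

```text
clock: 10.05
eef_pos: [0.4982, -0.1043, 0.1737]
orientation: [0.646, 0.577, -0.372, 0.334]
force: [0.6, -0.8, -1.1]
gripper_width: 0.0298
finger_force: 41.6
3086 [ 0.00063075  0.01092094 -0.06484605]
3369 [ 0.00057043  0.01089223 -0.04483696]
2756 [ 0.00057553  0.01087612 -0.02741405]
z range rel [-0.09456696  0.03008035]
q [ 0.33  0.58 -0.08  1.55 -0.9   2.33] tcp [ 0.4979 -0.1044  0.173 ]
R [[0.056, 0.994, -0.096], [0.497, -0.111, -0.86], [-0.866, 0.0, -0.5]]
offset cm [-1.13 -6.91 -1.44]
rot deg (tool) [-0.32 -0.03 -0.21]
```

```bash
python3 -m inch '[{"jaw":2.5,"offset":[0,-0.46,0],"delta_rot":[0,3.1,0]},{"jaw":2.5,"offset":[0,-0.46,0],"delta_rot":[0,6.1,0]},{"jaw":2.5,"offset":[0,-0.46,0],"delta_rot":[0,6.1,0]},{"jaw":2.5,"offset":[0,-0.46,0],"delta_rot":[0,6.1,0]},{"jaw":2.5,"offset":[0,-0.46,0],"delta_rot":[0,6.1,0]},{"jaw":2.5,"offset":[0,-0.46,0],"delta_rot":[0,6.1,0]},{"jaw":2.5,"offset":[0,-0.46,0],"delta_rot":[0,6.1,0]},{"jaw":2.5,"offset":[0,-0.46,0],"delta_rot":[0,6.1,0]},{"jaw":2.5,"offset":[0,-0.46,0],"delta_rot":[0,6.1,0]},{"jaw":2.5,"offset":[0,-0.46,0],"delta_rot":[0,6.1,0]},{"jaw":2.5,"offset":[0,-0.46,0],"delta_rot":[0,6.1,0]},{"jaw":2.5,"offset":[0,-0.46,0],"delta_rot":[0,6.1,0]},{"jaw":2.5,"offset":[0,-0.46,0],"delta_rot":[0,6.1,0]},{"jaw":2.5,"offset":[0,-0.46,0],"delta_rot":[0,6.1,0]},{"jaw":2.5,"offset":[0,-0.46,0],"delta_rot":[0,6.1,0]},{"jaw":2.5,"offset":[0,0,0],"delta_rot":[0,3.1,0]},{"jaw":2.5,"offset":[0,0,0],"delta_rot":[0,0,0]},{"jaw":2.5,"offset":[0,0,0],"delta_rot":[0,0,0]}]'
python3 - <<'E'
from to import *
M=frame(-6,-31.6); G=np.array([.43,-.075,.0184+.05]); to(G+.038*M[:,2],M)
s,p,m=st(); print('tip low', (p+m@[0,0,-.026])[2]-(p+m@[0,0,-.038])[2], 'grasp',p+m@[0,0,-.038])
E
```

```text
clock: 11.9
eef_pos: [0.4291, -0.0971, 0.1722]
orientation: [0.718, 0.641, 0.202, -0.182]
force: [-1.2, 0.2, -1.0]
gripper_width: 0.0298
finger_force: 41.6
q [-0.58  0.29 -0.18  1.38  0.48  1.03] tcp [ 0.4291 -0.0971  0.1722]
R [[0.096, 0.994, 0.057], [0.847, -0.112, 0.52], [0.523, -0.002, -0.852]]
offset cm [-3.55 -0.14 13.79]
rot deg (tool) [ 0.12  0.04 -0.42]
tip low -0.01022531500728055 grasp [ 0.42693176 -0.11682744  0.20454409]
```

```bash
python3 -m inch '[{"jaw":2.5,"offset":[-0.6,0,2.3],"delta_rot":[0,0,0]},{"jaw":2.5,"offset":[-0.6,0,2.3],"delta_rot":[0,0,0]},{"jaw":2.5,"offset":[-0.6,0,2.3],"delta_rot":[0,0,0]},{"jaw":2.5,"offset":[-0.6,-0.1,2.3],"delta_rot":[0,0,0]},{"jaw":2.5,"offset":[-0.6,0,2.3],"delta_rot":[0,0,0]},{"jaw":2.5,"offset":[-0.55,0,2.3],"delta_rot":[0,0,0]},{"jaw":2.5,"offset":[0,0,0],"delta_rot":[0,0,0]},{"jaw":2.5,"offset":[0,0,0],"delta_rot":[0,0,0]}]'
python3 - <<'E'
from to import *
from cloud import *
M=frame(-6,-31.6); G=np.array([.43,-.075,.0184]); to(G+.038*M[:,2],M)
s,p,m=st(); g=p+m@[0,0,-.038]; a=-m@np.array([np.sin(np.radians(60)),0,.5]); a=m@np.array([-.866,0,-.5]); print('axis dir',a.round(3))
for n in('wrist','side'):
    f=grab(n); P=cloud(f); r=P-g; t=r@a; q=r-np.outer(t,a); k=(np.linalg.norm(q,axis=1)<.027)&(t<-.03)&(t>-.1)
    for t0,t1 in((-.075,-.055),(-.055,-.035)):
        kk=k&(t>t0)&(t<t1); print(n,kk.sum(),r[kk].mean(0).round(4),'zmax',np.percentile(P[kk][:,2],98).round(4))
    kk=k&(t<-.085); print('foot', kk.sum(), P[kk].min(0).round(4),P[kk].max(0).round(4))
cv2.imwrite('pics/w3.png',np.hstack([cv2.resize(load('wrist')['img'],(400,300)),cv2.resize(load('side')['img'][180:420,230:550],(400,300))]))
E
```

```text
clock: 12.7
eef_pos: [0.4332, -0.0544, 0.0375]
orientation: [0.717, 0.642, 0.203, -0.181]
force: [-0.1, -0.8, -0.6]
gripper_width: 0.0298
finger_force: 41.5
q [-0.5   0.38 -0.43  0.99  0.51  1.12] tcp [ 0.4332 -0.0544  0.0375]
R [[0.093, 0.994, 0.057], [0.847, -0.109, 0.52], [0.523, 0.0, -0.852]]
offset cm [-2.77 -0.1   4.34]
rot deg (tool) [ 0.15  0.04 -0.24]
axis dir [-0.109 -0.994 -0.027]
wrist 3054 [0.0063 0.0642 0.0138] zmax 0.0872
wrist 3352 [0.0041 0.0443 0.0132] zmax 0.0867
foot 2701 [0.4165 0.0084 0.0625] [0.4641 0.0221 0.0945]
side 100 [0.0036 0.0649 0.0131] zmax 0.0878
side 104 [0.0017 0.0449 0.0124] zmax 0.0875
foot 386 [0.4172 0.0105 0.0498] [0.4631 0.0263 0.0951]
```

View pics/w3.png

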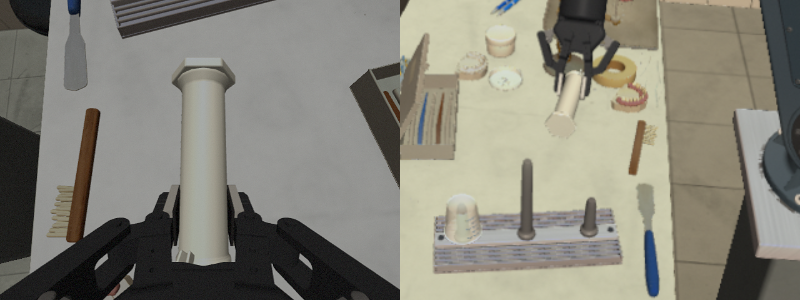

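Cylinder is horizontal with a flat up/down, foot toward +y, about 50 mm above the bench. Lowering.

```bash
python3 -m inch '[{"jaw":2.5,"offset":[-0.7,0,1.15],"delta_rot":[0,0,0]},{"jaw":2.5,"offset":[-0.7,0,1.15],"delta_rot":[0,0,0]},{"jaw":2.5,"offset":[-0.7,0,1.15],"delta_rot":[0,0,0]},{"jaw":2.5,"offset":[-0.26,0,0.43],"delta_rot":[0,0,0]},{"jaw":2.5,"offset":[0,0,0],"delta_rot":[0,0,0]},{"jaw":2.5,"offset":[0,0,0],"delta_rot":[0,0,0]}]'
python3 -m inch '[{"jaw":2.5,"offset":[-0.1,0,0.17],"delta_rot":[0,0,0]},{"jaw":2.5,"offset":[0,0,0],"delta_rot":[0,0,0]}]'
python3 -m inch '[{"jaw":2.5,"offset":[-0.1,0,0.17],"delta_rot":[0,0,0]},{"jaw":2.5,"offset":[0,0,0],"delta_rot":[0,0,0]}]'
```

```text
clock: 13.4
eef_pos: [0.4336, -0.055, -0.0079]
orientation: [0.717, 0.642, 0.203, -0.181]
force: [-0.5, 0.2, -0.8]
gripper_width: 0.0297
finger_force: 41.6
clock: 13.6
eef_pos: [0.4334, -0.0548, -0.0103]
orientation: [0.717, 0.642, 0.203, -0.181]
force: [-1.0, 0.1, -0.5]
gripper_width: 0.0296
finger_force: 41.6
clock: 13.8
eef_pos: [0.4331, -0.0546, -0.0126]
orientation: [0.717, 0.641, 0.203, -0.182]
force: [0.2, 1.0, -0.7]
gripper_width: 0.0298
finger_force: 41.6
```

```bash
for i in 1; do :; done; python3 -m inch '[{"jaw":2.5,"offset":[-0.05,0,0.09],"delta_rot":[0,0,0]},{"jaw":2.5,"offset":[0,0,0],"delta_rot":[0,0,0]}]' | grep -E "eef|force:"; python3 -m inch '[{"jaw":2.5,"offset":[-0.05,0,0.09],"delta_rot":[0,0,0]},{"jaw":2.5,"offset":[0,0,0],"delta_rot":[0,0,0]}]'| grep -E "eef|force:"; python3 - <<'E'
from to import *
from cloud import *
s,p,m=st(); g=p+m@[0,0,-.038]; f=grab('wrist'); P=cloud(f)
r=P-g; a=m@np.array([-.866,0,-.5]); t=r@a; q=r-np.outer(t,a)
for t0,t1 in((-.075,-.055),(-.055,-.035)):
    kk=(np.linalg.norm(q,axis=1)<.027)&(t>t0)&(t<t1)&(P[:,2]>.01); print('top z',np.percentile(P[kk][:,2],98).round(4))
kk=(np.linalg.norm(q,axis=1)<.03)&(t<-.085)&(t>-.1); print('foot top',np.percentile(P[kk][:,2],98))
print(s['force'])
E
```

```text
eef_pos: [0.4333, -0.0546, -0.0134]
force: [-0.7, -0.9, 2.7]
finger_force: 42.1
eef_pos: [0.4333, -0.0545, -0.0137]
force: [-4.0, -4.7, 15.2]
finger_force: 43.5
top z 0.0368
top z 0.0361
foot top 0.04303380542175972
[-3.95398754 -4.71068949 15.19827248]
```

Touching the bench (15 N), foot top at 43 mm as it must be. Ease up a touch and open slowly.

```bash
python3 -m inch '[{"jaw":2.5,"offset":[0.03,0,-0.05],"delta_rot":[0,0,0]},{"jaw":2.8,"offset":[0,0,0],"delta_rot":[0,0,0]},{"jaw":3.0,"offset":[0,0,0],"delta_rot":[0,0,0]},{"jaw":3.2,"offset":[0,0,0],"delta_rot":[0,0,0]},{"jaw":3.4,"offset":[0,0,0],"delta_rot":[0,0,0]},{"jaw":3.8,"offset":[0,0,0],"delta_rot":[0,0,0]},{"jaw":4.5,"offset":[0,0,0],"delta_rot":[0,0,0]},{"jaw":5.5,"offset":[0,0,0],"delta_rot":[0,0,0]},{"jaw":5.5,"offset":[0,0,0],"delta_rot":[0,0,0]},{"jaw":5.5,"offset":[0,0,0],"delta_rot":[0,0,0]},{"jaw":5.5,"offset":[0,0,0],"delta_rot":[0,0,0]}]'
python3 -m inch '[{"jaw":5.5,"offset":[0,0,-1.5],"delta_rot":[0,0,0]},{"jaw":5.5,"offset":[0,0,-3],"delta_rot":[0,0,0]},{"jaw":5.5,"offset":[0,0,-4],"delta_rot":[0,0,0]},{"jaw":5.5,"offset":[0,0,-4],"delta_rot":[0,0,0]},{"jaw":5.5,"offset":[0,0,-4],"delta_rot":[0,0,0]},{"jaw":5.5,"offset":[0,0,0],"delta_rot":[0,0,0]},{"jaw":5.5,"offset":[0,0,0],"delta_rot":[0,0,0]}]'
python3 - <<'E'
from to import *
from cloud import *
f=grab('wrist'); P=cloud(f)
k=(abs(P[:,0]-.43)<.05)&(P[:,1]>-.14)&(P[:,1]<.05)&(P[:,2]>.02)&(P[:,2]<.05); Q=P[k]
for y0 in np.arange(-.13,.04,.015):
    q=Q[(Q[:,1]>y0)&(Q[:,1]<y0+.015)]
    if len(q)>30: print(round(y0,3),len(q),'x',np.percentile(q[:,0],[1,99]).round(4),'z',np.percentile(q[:,2],98).round(4))
print('y',np.percentile(Q[:,1],[.2,99.8]))
to([.43,.0,.2],frame(-6,30))
E
```

```text
clock: 15.35
eef_pos: [0.4331, -0.0545, -0.014]
orientation: [0.717, 0.642, 0.203, -0.182]
force: [-0.0, -0.8, 0.2]
gripper_width: 0.0551
finger_force: 0.0
clock: 16.05
eef_pos: [0.4239, -0.1411, 0.1268]
orientation: [0.717, 0.641, 0.203, -0.181]
force: [0.2, -0.0, -0.7]
gripper_width: 0.0545
finger_force: 0.0
-0.115 488 x [0.4113 0.4425] z 0.0391
-0.1 656 x [0.4137 0.4436] z 0.0345
-0.085 660 x [0.415  0.4455] z 0.0347
-0.07 641 x [0.4166 0.4473] z 0.0353
-0.055 618 x [0.418  0.4484] z 0.0359
-0.04 596 x [0.4195 0.4503] z 0.0364
-0.025 575 x [0.4211 0.452 ] z 0.0367
-0.01 565 x [0.4234 0.4541] z 0.0376
0.005 932 x [0.4183 0.463 ] z 0.0433
y [-0.11022796  0.0202059 ]
q [-0.66  0.37 -0.19  1.32  0.46  0.95] tcp [ 0.4233 -0.1403  0.1261]
R [[0.095, 0.994, 0.058], [0.846, -0.111, 0.521], [0.524, -0.0, -0.852]]
offset cm [15.81 -0.9   1.06]
rot deg (tool) [-1.000e-02 -6.161e+01 -4.200e-01]
```

```bash
python3 -m inch '[{"jaw":5.5,"offset":[3.6,0,-0.25],"delta_rot":[0,0,0]},{"jaw":5.5,"offset":[3.6,0,-0.25],"delta_rot":[0,0,0]},{"jaw":5.5,"offset":[3.6,0,-0.25],"delta_rot":[0,0,0]},{"jaw":5.5,"offset":[3.6,0,-0.25],"delta_rot":[0,0,0]},{"jaw":5.5,"offset":[3.6,0,-0.25],"delta_rot":[0,0,0]},{"jaw":5.5,"offset":[0,0,0],"delta_rot":[0,-6.16,0]},{"jaw":5.5,"offset":[0,0,0],"delta_rot":[0,-6.16,0]},{"jaw":5.5,"offset":[0,0,0],"delta_rot":[0,-6.16,0]},{"jaw":5.5,"offset":[0,0,0],"delta_rot":[0,-6.16,0]},{"jaw":5.5,"offset":[0,0,0],"delta_rot":[0,-6.16,0]},{"jaw":5.5,"offset":[0,0,0],"delta_rot":[0,-6.16,0]},{"jaw":5.5,"offset":[0,0,0],"delta_rot":[0,-6.16,0]},{"jaw":5.5,"offset":[0,0,0],"delta_rot":[0,-6.16,0]},{"jaw":5.5,"offset":[0,0,0],"delta_rot":[0,-6.16,0]},{"jaw":5.5,"offset":[0,0,0],"delta_rot":[0,-6.16,0]},{"jaw":5.5,"offset":[0,0,0],"delta_rot":[0,0,0]},{"jaw":5.5,"offset":[0,0,0],"delta_rot":[0,0,0]}]'
python3 - <<'E'
from to import *
from cloud import *
M=frame(-6,30); G=np.array([.4363,-.0195,.020]); to(G-.05*M[:,2],M)
# peg refined from the wrist cloud, if seen
P=cloud(grab('wrist'))
from scipy.optimize import least_squares
for z0,z1 in((.04,.08),(.08,.12),(.12,.15)):
    Q=near(P,.47,.197,.02,z0,z1)
    if len(Q)>20:
        s=least_squares(lambda c:np.hypot(*(Q[:,:2]-c).T)-.007,[.47,.197],loss='soft_l1',f_scale=.002); print(z0,len(Q),s.x,np.median(abs(s.fun)))
E
```

```text
clock: 17.8
eef_pos: [0.4393, 0.0063, 0.2301]
orientation: [0.719, 0.645, -0.193, 0.171]
force: [-0.1, -0.4, 0.9]
gripper_width: 0.0546
finger_force: 0.0
q [ 0.36  0.25 -0.07  1.51 -0.46  2.1 ] tcp [0.4393 0.0063 0.2301]
R [[0.093, 0.994, -0.057], [0.862, -0.109, -0.496], [-0.499, -0.003, -0.866]]
offset cm [ 8.25  0.02 14.5 ]
rot deg (tool) [-0.28 -0.05 -0.12]
```

```bash
python3 -m inch '[{"jaw":5.5,"offset":[2.05,0,3.6],"delta_rot":[0,0,0]},{"jaw":5.5,"offset":[2.05,0,3.6],"delta_rot":[0,0,0]},{"jaw":5.5,"offset":[2.05,0,3.6],"delta_rot":[0,0,0]},{"jaw":5.5,"offset":[2.05,0,3.6],"delta_rot":[0,0,0]},{"jaw":5.5,"offset":[0,0,0],"delta_rot":[0,0,0]},{"jaw":5.5,"offset":[0,0,0],"delta_rot":[0,0,0]}]'
python3 - <<'E'
from to import *
from cloud import *
s,p,m=st(); P=cloud(grab('wrist')); L=(P-p)@m
k=(abs(L[:,0])<.016)&(abs(L[:,1])<.05)&(L[:,1]>.02)&(L[:,2]>-.09)&(L[:,2]<.0); print('tip z right',np.percentile(L[k][:,2],[50,99]))
k=(abs(P[:,0]-.43)<.05)&(P[:,1]>-.14)&(P[:,1]<.05)&(P[:,2]>.02)&(P[:,2]<.05); Q=P[k]
for y0 in (-.025,-.01,.005):
    q=Q[(Q[:,1]>y0)&(Q[:,1]<y0+.015)]
    if len(q)>30: print(round(y0,3),len(q),'x',np.percentile(q[:,0],[1,99]).round(4),'z',np.percentile(q[:,2],98).round(4))
print('ymax',np.percentile(Q[:,1],99.8))
M=frame(-6,30); G=np.array([.4363,-.0195,.020]); to(G+.038*M[:,2],M)
E
```

```text
clock: 18.45
eef_pos: [0.4396, 0.0037, 0.0669]
orientation: [0.72, 0.644, -0.193, 0.172]
force: [0.4, -0.2, -0.0]
gripper_width: 0.0548
finger_force: 0.0
tip z right [-0.07871672 -0.03193107]
-0.025 719 x [0.4217 0.4519] z 0.0362
-0.01 761 x [0.4232 0.4527] z 0.0368
0.005 1754 x [0.4195 0.4631] z 0.0426
ymax 0.022728623008528476
q [ 0.35  0.37 -0.34  1.11 -0.46  2.1 ] tcp [0.4405 0.0041 0.0676]
R [[0.098, 0.994, -0.054], [0.861, -0.112, -0.496], [-0.499, 0.002, -0.867]]
offset cm [ 0.3  -0.15  9.12]
rot deg (tool) [-0.14 -0.07 -0.42]
```

```bash
python3 -m inch '[{"jaw":5.5,"offset":[0.1,-0.1,2.5],"delta_rot":[0,0,0]},{"jaw":5.5,"offset":[0.1,0,2.5],"delta_rot":[0,0,0]},{"jaw":5.5,"offset":[0,0,2],"delta_rot":[0,0,0]},{"jaw":5.5,"offset":[0,0,1.3],"delta_rot":[0,0,0]},{"jaw":5.5,"offset":[0,0,0.8],"delta_rot":[0,0,0]},{"jaw":5.5,"offset":[0,0,0],"delta_rot":[0,0,0]},{"jaw":5.5,"offset":[0,0,0],"delta_rot":[0,0,0]}]' 45
python3 - <<'E'
from to import *
M=frame(-6,30); G=np.array([.4363,-.0195,.020]); to(G+.038*M[:,2],M)
E
```

```text
clock: 19.2
eef_pos: [0.4349, -0.0387, -0.0129]
orientation: [0.72, 0.644, -0.192, 0.173]
force: [0.3, 0.3, -0.1]
gripper_width: 0.0548
finger_force: 0.0
q [ 0.27  0.44 -0.49  0.85 -0.48  2.01] tcp [ 0.4349 -0.0387 -0.0129]
R [[0.097, 0.994, -0.054], [0.861, -0.111, -0.496], [-0.499, 0.002, -0.866]]
offset cm [ 0.02 -0.06 -0.01]
rot deg (tool) [-0.11 -0.05 -0.39]
```

```bash
python3 -m inch '[{"jaw":4.5,"offset":[0,0,0],"delta_rot":[0,0,0]},{"jaw":3.8,"offset":[0,0,0],"delta_rot":[0,0,0]},{"jaw":3.2,"offset":[0,0,0],"delta_rot":[0,0,0]},{"jaw":2.5,"offset":[0,0,0],"delta_rot":[0,0,0]},{"jaw":2.5,"offset":[0,0,0],"delta_rot":[0,0,0]},{"jaw":2.5,"offset":[0,0,0],"delta_rot":[0,0,0]}]' 45
python3 -m inch '[{"jaw":2.5,"offset":[-0.25,0,-0.45],"delta_rot":[0,0,0]},{"jaw":2.5,"offset":[-1,0,-1.75],"delta_rot":[0,0,0]},{"jaw":2.5,"offset":[-1.8,0,-3.1],"delta_rot":[0,0,0]},{"jaw":2.5,"offset":[-1.8,0,-3.1],"delta_rot":[0,0,0]},{"jaw":2.5,"offset":[-1.8,0,-3.1],"delta_rot":[0,0,0]},{"jaw":2.5,"offset":[-1.8,0,-3.1],"delta_rot":[0,0,0]},{"jaw":2.5,"offset":[-1.8,0,-3.1],"delta_rot":[0,0,0]},{"jaw":2.5,"offset":[-1.8,0,-3.1],"delta_rot":[0,0,0]},{"jaw":2.5,"offset":[0,0,0],"delta_rot":[0,0,0]},{"jaw":2.5,"offset":[0,0,0],"delta_rot":[0,0,0]}]'
python3 - <<'E'
from to import *
to([.43,-.02,.3],frame(-6,-60))
E
```

```text
clock: 19.8
eef_pos: [0.4342, -0.0387, -0.0137]
orientation: [0.72, 0.644, -0.193, 0.173]
force: [0.9, 2.2, 6.3]
gripper_width: 0.0301
finger_force: 44.0
clock: 20.8
eef_pos: [0.434, -0.0392, 0.2267]
orientation: [0.72, 0.644, -0.192, 0.173]
force: [-0.1, 0.3, -2.6]
gripper_width: 0.0301
finger_force: 44.7
q [ 0.27  0.2  -0.13  1.45 -0.48  2.  ] tcp [ 0.434  -0.0392  0.2267]
R [[0.097, 0.994, -0.054], [0.861, -0.111, -0.496], [-0.499, 0.001, -0.866]]
offset cm [-2.04 -0.6  -7.28]
rot deg (tool) [ 0.18 89.95 -0.39]
```

```bash
python3 -m inch '[{"jaw":2.5,"offset":[-0.2,0,-0.4],"delta_rot":[0,3,0]},{"jaw":2.5,"offset":[0,0,0],"delta_rot":[0,6.1,0]},{"jaw":2.5,"offset":[0,0,0],"delta_rot":[0,6.1,0]},{"jaw":2.5,"offset":[0,0,0],"delta_rot":[0,6.1,0]},{"jaw":2.5,"offset":[0,0,0],"delta_rot":[0,6.1,0]},{"jaw":2.5,"offset":[0,0,0],"delta_rot":[0,6.1,0]},{"jaw":2.5,"offset":[0,0,0],"delta_rot":[0,6.1,0]},{"jaw":2.5,"offset":[0,0,0],"delta_rot":[0,6.1,0]},{"jaw":2.5,"offset":[0,0,0],"delta_rot":[0,6.1,0]},{"jaw":2.5,"offset":[0,0,0],"delta_rot":[0,6.1,0]},{"jaw":2.5,"offset":[0,0,0],"delta_rot":[0,6.1,0]},{"jaw":2.5,"offset":[0,0,0],"delta_rot":[0,6.1,0]},{"jaw":2.5,"offset":[0,0,0],"delta_rot":[0,6.1,0]},{"jaw":2.5,"offset":[0,0,0],"delta_rot":[0,6.1,0]},{"jaw":2.5,"offset":[0,0,0],"delta_rot":[0,6.1,0]},{"jaw":2.5,"offset":[0,0,0],"delta_rot":[0,0,0]},{"jaw":2.5,"offset":[0,0,0],"delta_rot":[0,0,0]}]'
cat > held.py <<'E'
from to import *
from cloud import *
from scipy.optimize import least_squares
# fit axis line of held cylinder (radius 16) from clouds, near grasp, roughly vertical
def fit(names=('wrist','side','top'),r=.016):
    s,p,m=st(); g=p+m@[0,0,-.038]; out={}
    for n in names:
        P=cloud(grab(n)); k=(np.hypot(*(P[:,:2]-g[:2]).T)<.035)&(P[:,2]<g[2]-.025)&(P[:,2]>g[2]-.083); Q=P[k]
        if len(Q)<60: print(n,len(Q)); continue
        def e(v):
            c=np.array([v[0],v[1]]); t=np.array([v[2],v[3]]); q=Q[:,:2]-c-np.outer(Q[:,2]-g[2],t); return np.hypot(*q.T)-r
        o=least_squares(e,[g[0],g[1],0,0],loss='soft_l1',f_scale=.001)
        a=(np.hypot(*(P[:,:2]-g[:2]).T)<.035)&(P[:,2]>g[2]-.12)&(P[:,2]<g[2]+.08)
        print(n,len(Q),'axis-g at g',(o.x[:2]-g[:2]).round(4),'slope deg',np.degrees(o.x[2:]).round(2),'res',np.median(abs(o.fun)).round(4),'z rel',(np.percentile(P[a][:,2],[.5,99.5])-g[2]).round(4))
    return g
E
python3 - <<'E'
from held import *
g=fit(); print('g',g); to([.47,.196,.3],frame(-6,-60))
P=cloud(load('wrist'))
for z0,z1 in((.04,.08),(.08,.12),(.12,.145)):
    Q=near(P,.47,.197,.025,z0,z1)
    if len(Q)>20:
        s=least_squares(lambda c:np.hypot(*(Q[:,:2]-c).T)-.007,[.47,.197],loss='soft_l1',f_scale=.002); print('peg',z0,len(Q),s.x,np.median(abs(s.fun)))
cv2.imwrite('pics/w4.png',np.hstack([cv2.resize(load('wrist')['img'],(400,300)),cv2.resize(load('side')['img'][120:420,180:580],(400,300))]))
E
```

```text
clock: 22.5
eef_pos: [0.4335, -0.0392, 0.2295]
orientation: [0.652, 0.581, 0.362, -0.326]
force: [0.5, 0.4, -0.5]
gripper_width: 0.0298
finger_force: 44.6
wrist 1948 axis-g at g [-0.0008 -0.0012] slope deg [ 0.23 -0.48] res 0.0001 z rel [-0.0832  0.0423]
side 458 axis-g at g [-0.0009  0.0001] slope deg [ 0.31 -0.54] res 0.0009 z rel [-0.0868  0.0426]
top 1
g [ 0.42996451 -0.07135009  0.24942774]
q [-0.67  0.47 -0.11  1.7   0.81  0.7 ] tcp [ 0.4338 -0.0386  0.2315]
R [[0.057, 0.994, 0.094], [0.523, -0.11, 0.845], [0.85, 0.002, -0.526]]
offset cm [18.3   1.02 16.56]
rot deg (tool) [ 0.32  1.76 -0.09]
peg 0.04 194 [0.47091035 0.19438481] 0.00038040131919990245
peg 0.08 309 [0.47108874 0.19477036] 0.00032929666427434015
peg 0.12 230 [0.47113015 0.19501987] 0.0003263612550915419
```

View pics/w4.png

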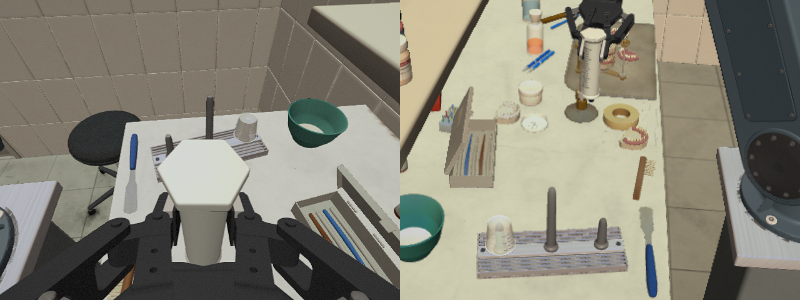

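```bash
python3 -m inch '[{"jaw":2.5,"offset":[1.27,0,-0.79],"delta_rot":[0,0,0]},{"jaw":2.5,"offset":[1.27,0,-0.79],"delta_rot":[0,0,0]},{"jaw":2.5,"offset":[1.43,0.12,2.3],"delta_rot":[0,0,0]},{"jaw":2.5,"offset":[1.43,0.12,2.3],"delta_rot":[0,0,0]},{"jaw":2.5,"offset":[1.43,0.12,2.3],"delta_rot":[0,0,0]},{"jaw":2.5,"offset":[1.43,0.12,2.3],"delta_rot":[0,0,0]},{"jaw":2.5,"offset":[1.43,0.12,2.3],"delta_rot":[0,0,0]},{"jaw":2.5,"offset":[1.43,0.12,2.3],"delta_rot":[0,0,0]},{"jaw":2.5,"offset":[1.43,0.12,2.3],"delta_rot":[0,0,0]},{"jaw":2.5,"offset":[1.43,0.12,2.3],"delta_rot":[0,0,0]},{"jaw":2.5,"offset":[1.43,0.12,2.3],"delta_rot":[0,0,0]},{"jaw":2.5,"offset":[1.43,0.12,2.3],"delta_rot":[0,0,0]},{"jaw":2.5,"offset":[0,0,0],"delta_rot":[0,0,0]},{"jaw":2.5,"offset":[0,0,0],"delta_rot":[0,0,0]},{"jaw":2.5,"offset":[0,0,0],"delta_rot":[0,0,0]}]'
python3 - <<'E'
from held import *
g=fit(); print('g',g); to([.47,.196,.3],frame(-6,-58.2))
for n in('side','wrist','top'):
  P=cloud(load(n))
  for z0,z1 in((.03,.09),(.09,.145)):
    Q=near(P,.47,.197,.02,z0,z1)
    if len(Q)>20:
        s=least_squares(lambda c:np.hypot(*(Q[:,:2]-c).T)-(.0075 if z0<.05 else .007),[.47,.197],loss='soft_l1',f_scale=.001); print(n,'peg',z0,len(Q),s.x,np.median(abs(s.fun)))
cv2.imwrite('pics/s5.png',cv2.resize(load('side')['img'][190:420,230:450],None,fx=2.6,fy=2.6,interpolation=2))
E
```

```text
clock: 24.15
eef_pos: [0.4755, 0.2285, 0.2628]
orientation: [0.65, 0.582, 0.364, -0.325]
force: [0.0, -0.3, -0.7]
gripper_width: 0.0299
finger_force: 44.8
wrist 1952 axis-g at g [-0.0007 -0.0012] slope deg [-0.06 -0.43] res 0.0001 z rel [-0.083   0.0423]
side 685 axis-g at g [-0.0005 -0.0002] slope deg [ 0.33 -0.42] res 0.0006 z rel [-0.0879  0.0421]
top 80 axis-g at g [ 0.0021 -0.0023] slope deg [-0.29 -0.  ] res 0.0003 z rel [-0.0858  0.0436]
g [0.47190889 0.19638683 0.28268523]
q [-0.12  0.17 -0.38  1.03  1.02  1.56] tcp [0.4761 0.228  0.2621]
R [[0.059, 0.994, 0.095], [0.521, -0.112, 0.846], [0.852, 0.0, -0.524]]
offset cm [ 1.52 -0.25 -4.75]
rot deg (tool) [ 0.37 -0.19 -0.23]
side peg 0.03 254 [0.47033916 0.19722128] 0.0004931810220040536
side peg 0.09 232 [0.47046396 0.19719616] 0.000638931685393408
```

View pics/s5.png

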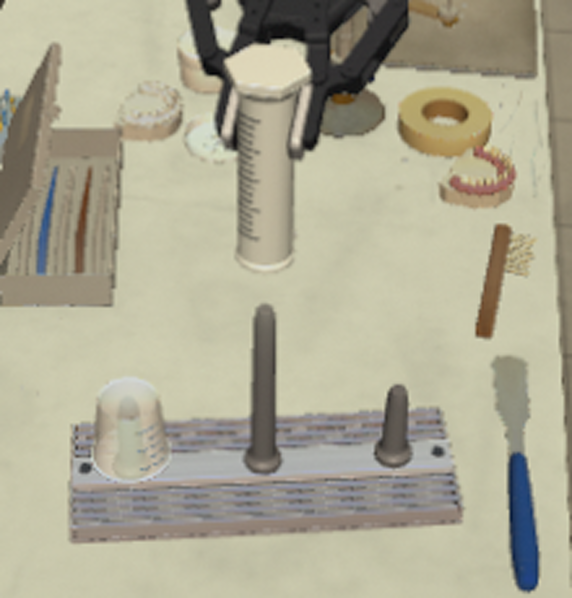

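Side view: the cylinder hangs straight above the tall peg (263 vs 265 px), ~1 mm off by depth fit. Lowering in two stages with force checks.

```bash
python3 -m inch '[{"jaw":2.5,"offset":[-1.28,-0.06,0.79],"delta_rot":[0,0,0]},{"jaw":2.5,"offset":[-1.28,0,0.79],"delta_rot":[0,0,0]},{"jaw":2.5,"offset":[-1.28,0,0.79],"delta_rot":[0,0,0]},{"jaw":2.5,"offset":[-1.28,0,0.79],"delta_rot":[0,0,0]},{"jaw":2.5,"offset":[-1.28,0,0.79],"delta_rot":[0,0,0]},{"jaw":2.5,"offset":[0,0,0],"delta_rot":[0,0,0]},{"jaw":2.5,"offset":[0,0,0],"delta_rot":[0,0,0]}]'
python3 - <<'E'
from held import *
g=fit(('wrist','side')); print('g',g); s=arm.observe(); print(s['force'],s['moment'])
E
```

```text
clock: 25.0
eef_pos: [0.4755, 0.2284, 0.1869]
orientation: [0.651, 0.581, 0.364, -0.326]
force: [-0.7, -0.3, -0.5]
gripper_width: 0.0297
finger_force: 44.8
wrist 1958 axis-g at g [-0.0008 -0.0012] slope deg [ 0.05 -0.5 ] res 0.0001 z rel [-0.0831  0.0423]
side 586 axis-g at g [-0.0008  0.0003] slope deg [ 0.32 -0.35] res 0.0006 z rel [-0.1158  0.043 ]
g [0.47188786 0.19622832 0.20681976]
[ 0.22846298  0.75869772 -0.77823505] [-0.88273353  0.0675804   0.02932868]
```

```bash
python3 -m inch '[{"jaw":2.5,"offset":[-1.28,0,0.79],"delta_rot":[0,0,0]},{"jaw":2.5,"offset":[-1.28,0,0.79],"delta_rot":[0,0,0]},{"jaw":2.5,"offset":[-1.28,0,0.79],"delta_rot":[0,0,0]},{"jaw":2.5,"offset":[-1.28,0,0.79],"delta_rot":[0,0,0]},{"jaw":2.5,"offset":[-1.28,0,0.79],"delta_rot":[0,0,0]},{"jaw":2.5,"offset":[0,0,0],"delta_rot":[0,0,0]},{"jaw":2.5,"offset":[0,0,0],"delta_rot":[0,0,0]}]'
python3 -m inch '[{"jaw":2.5,"offset":[-0.34,0,0.21],"delta_rot":[0,0,0]},{"jaw":2.5,"offset":[0,0,0],"delta_rot":[0,0,0]},{"jaw":2.5,"offset":[0,0,0],"delta_rot":[0,0,0]}]'
python3 -m inch '[{"jaw":2.5,"offset":[-0.17,0,0.1],"delta_rot":[0,0,0]},{"jaw":2.5,"offset":[0,0,0],"delta_rot":[0,0,0]},{"jaw":2.5,"offset":[0,0,0],"delta_rot":[0,0,0]}]'
python3 -m inch '[{"jaw":2.5,"offset":[-0.1,0,0.06],"delta_rot":[0,0,0]},{"jaw":2.5,"offset":[0,0,0],"delta_rot":[0,0,0]},{"jaw":2.5,"offset":[0,0,0],"delta_rot":[0,0,0]}]'
python3 - <<'E'
from held import *
g=fit(('wrist','side')); print('g',g,g[2]+.042)
E
```

```text
clock: 25.8
eef_pos: [0.4756, 0.2289, 0.1123]
orientation: [0.651, 0.582, 0.364, -0.325]
force: [0.4, -0.5, 0.2]
gripper_width: 0.0297
finger_force: 44.8
clock: 26.1
eef_pos: [0.4755, 0.2289, 0.1081]
orientation: [0.65, 0.582, 0.364, -0.325]
force: [-0.2, 0.3, -0.7]
gripper_width: 0.0297
finger_force: 44.8
clock: 26.4
eef_pos: [0.4753, 0.2289, 0.1057]
orientation: [0.651, 0.582, 0.364, -0.325]
force: [0.3, -0.1, -0.8]
gripper_width: 0.03
finger_force: 44.8
clock: 26.7
eef_pos: [0.4753, 0.2289, 0.1044]
orientation: [0.651, 0.582, 0.364, -0.325]
force: [-0.5, 0.2, -1.0]
gripper_width: 0.03
finger_force: 44.8
wrist 1952 axis-g at g [-0.0008 -0.0012] slope deg [ 0.02 -0.49] res 0.0001 z rel [-0.1071  0.0423]
side 504 axis-g at g [-0.0015  0.0009] slope deg [-0.06 -0.08] res 0.0006 z rel [-0.1128  0.0429]
g [0.47166854 0.19668662 0.12434303] 0.16634303069959616
```

Foot top at ~166 mm; contact expected at 164.

```bash
python3 -m inch '[{"jaw":2.5,"offset":[-0.1,0,0.06],"delta_rot":[0,0,0]},{"jaw":2.5,"offset":[0,0,0],"delta_rot":[0,0,0]}]'|grep -E "eef|force:"
python3 -m inch '[{"jaw":2.5,"offset":[-0.08,0,0.05],"delta_rot":[0,0,0]},{"jaw":2.5,"offset":[0,0,0],"delta_rot":[0,0,0]}]'|grep -E "eef|force:"
```

```text
eef_pos: [0.4753, 0.2288, 0.1032]
force: [1.2, 0.6, -0.6]
finger_force: 44.8
eef_pos: [0.4754, 0.2291, 0.1031]
force: [-1.7, -1.5, 5.6]
finger_force: 45.5
```

Contact (5.6 N). Release slowly, then withdraw along the tool.

```bash
python3 -m inch '[{"jaw":2.8,"offset":[0,0,0],"delta_rot":[0,0,0]},{"jaw":3.0,"offset":[0,0,0],"delta_rot":[0,0,0]},{"jaw":3.15,"offset":[0,0,0],"delta_rot":[0,0,0]},{"jaw":3.3,"offset":[0,0,0],"delta_rot":[0,0,0]},{"jaw":3.5,"offset":[0,0,0],"delta_rot":[0,0,0]},{"jaw":4,"offset":[0,0,0],"delta_rot":[0,0,0]},{"jaw":4.6,"offset":[0,0,0],"delta_rot":[0,0,0]},{"jaw":5.5,"offset":[0,0,0],"delta_rot":[0,0,0]},{"jaw":5.5,"offset":[0,0,0],"delta_rot":[0,0,0]},{"jaw":5.5,"offset":[0,0,0],"delta_rot":[0,0,0]},{"jaw":5.5,"offset":[0,0,0],"delta_rot":[0,0,0]}]'
python3 -m inch '[{"jaw":5.5,"offset":[0,0,-1],"delta_rot":[0,0,0]},{"jaw":5.5,"offset":[0,0,-2],"delta_rot":[0,0,0]},{"jaw":5.5,"offset":[0,0,-3],"delta_rot":[0,0,0]},{"jaw":5.5,"offset":[0,0,-3],"delta_rot":[0,0,0]},{"jaw":5.5,"offset":[0,0,-3],"delta_rot":[0,0,0]},{"jaw":5.5,"offset":[0,0,-3],"delta_rot":[0,0,0]},{"jaw":5.5,"offset":[0,0,0],"delta_rot":[0,0,0]},{"jaw":5.5,"offset":[0,0,0],"delta_rot":[0,0,0]},{"jaw":5.5,"offset":[0,0,0],"delta_rot":[0,0,0]},{"jaw":5.5,"offset":[0,0,0],"delta_rot":[0,0,0]}]'
python3 - <<'E'
from h import *
from cloud import *
s=grab('side'); P=cloud(s); Q=near(P,.471,.196,.03,.12,.19); print(np.percentile(Q[:,2],99),Q[Q[:,2]>.155].mean(0))
cv2.imwrite('pics/s6.png',cv2.resize(s['img'][190:420,230:450],None,fx=2.6,fy=2.6,interpolation=2))
E
```

```text
clock: 28.3
eef_pos: [0.4753, 0.2288, 0.1024]
orientation: [0.651, 0.582, 0.364, -0.325]
force: [0.6, 0.8, 0.4]
gripper_width: 0.055
finger_force: 0.0
clock: 29.3
eef_pos: [0.4606, 0.1027, 0.1806]
orientation: [0.65, 0.582, 0.363, -0.326]
force: [-0.4, 0.1, 1.0]
gripper_width: 0.055
finger_force: 0.0
0.16591457255526804 [0.47004284 0.20059067 0.16332808]
```

View pics/s6.png

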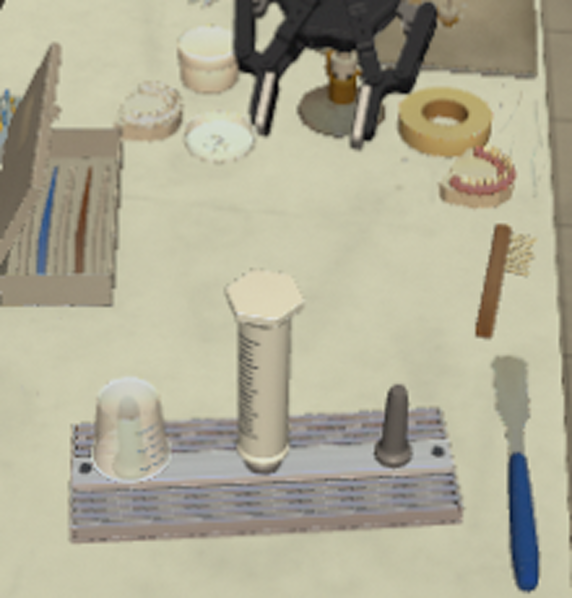

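The cylinder hangs upright on the tall peg (foot at (265,295), rim above the rail at (265,460)). Its top is at about 164 mm, the hand is clear, and the cup and other things look unchanged.

```bash
python3 -c "
from station import arm
print(arm.job_done())"
```

```text
the job is handed in; nothing more can be done
None
```

The cylinder hangs mouth down and let go on the tall peg, having been laid on its side on the way; the cup and bystanders look undisturbed in the last picture, and I handed the job in after about 29 s, though no verdict came back.

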